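# Angle the profile past the post into its bay

## Task

Put the loose length of aluminium profile (the bar) away by pushing it along the bench with the fingertips, without lifting it: the post leaves too little room to push it in straight, so push its right-hand end into the bay and across behind the post, then push the left-hand end in, until the whole bar lies flat on the bench inside the bay, behind the post and behind the front ends of the end blocks. Leave everything else on the bench standing where it is, and draw the hand clear of the bar at the end.

Things in the scene. Friction and masses are not known exactly. Their poses are not given: they have to be found in the camera images.
- bar: The loose length of slotted aluminium profile, a straight bar 20 x 20 mm, 220 mm long, 0.16 to 0.25 kg, lying flat on the bench in front of the bay. Origin: centre of its underside; its y axis runs along its length towards its left end, z up.
- bar_right_end (a point): Middle of the bar's right-hand end face (body y = -110 mm), 10 mm above its underside. This is the end that has to go behind the post.
- bar_left_end (a point): Middle of the bar's left-hand end face (body y = +110 mm), 10 mm above its underside.
- bay: Fixed storage bay on the bench, open above and to the front. Origin: on the bench top at the middle of its mouth; x points into the bay, y to the left along the mouth. Inside it is 280 mm long (y = -140 to 140 mm) and 60 mm deep: mouth at x = 0, aluminium back fence (30 mm thick) from x = 60 mm. Black end blocks, 18 mm thick, run from x = 0 to 60 mm. All 30 mm high; the bench is the floor.
- post: Fixed round steel post, 25 mm in diameter, 62 mm high, on the line of the bay's mouth (bay x = 0) towards its right-hand end (bay y = -70 to -55 mm). Origin: centre of its foot; axes as the bay's. 47 mm are free between it and the back fence, and 182 to 198 mm between it and the left end block: less than the bar's length.
- weight: Bystander: small steel knob weight, 28 mm across, 40 mm high, standing to the right in front of the bay. Origin: centre of its underside.
- loupe: Bystander: black standing loupe, 40 mm across and high, standing left of the bay. Origin: centre of its underside.
- dropper: Bystander: small brown dropper bottle, 30 mm across, 92 mm high, far left near the front edge. Origin: centre of its underside.
- tape_roll: Bystander: roll of tape lying flat, 92 mm across, 48 mm high, behind the bay. Origin: centre of its underside.
- film_box: Bystander: clear flat box, 129 x 119 x 27 mm, behind the bay. Origin: centre of its underside.
- hex_block: Bystander: block with hex keys standing in it, 36 x 60 x 82 mm, standing left of the bay, level with its back fence. Origin: centre of its underside.
There are look-alikes about, which are no part of the job. Leave any green, orange or yellow look-alike of the post alone.

How it is judged:
By the outcome, as a careful person would: the job done as asked, in the order asked, and still so for the second after the job is handed in, with the robot touching nothing.
It also fails if it takes over 64 s, if anything falls off the work surface, if the arm or the gripper's body presses on something with over 40 N, if the wrist force passes 120 N, or if a joint passes its speed limit or range.

## Robot

A 7-joint arm with a two-finger parallel gripper is mounted at the origin on a cart in front of the work surface, level with it; the furniture and walls round the work are solid. World frame = base frame: x ahead of the robot, y to its left, z up, the work surface at z = 0. Lengths are in m, angles in rad, forces in N, time in s.
With the tool pointing down it reaches from about 0.35 to 0.9 m from the base axis. Payload 8.1 kg.
Tool frame: the origin (TCP) lies at the very end of the fingers, on their centre line; the grasp point (between the pads) lies 19 mm behind it; z points along the fingers, y is the line along which they close (so a half turn about z gives the same grasp; the last joint's range is limited). The gripper opens to 92 mm and grips with 3 to 60 N. Pads are 19 mm wide; open, the fingers measure 130 mm over their backs; the gripper's body (75 mm by 190 mm) begins 47 mm behind the grasp point.
Start: joints at [-1.222, 0.434, 0.025, 1.573, -0.012, 1.134, -0.075], TCP at [0.273, 0.562, 0.205] pointing down, gripper open.
Joint ranges: [-2.62, 2.62], [-0.44, 2.09], [-1.27, 1.32], [0.08, 2.57], [-1.32, 4.46], [0.12, 2], [-2.74, 2.74]. Speed limits (rad/s): [2.22, 2.22, 3.01, 3.01, 3.14, 3.14, 3.14].

## Interface

Orientations are given as a rotation vector (axis times angle).
In Python, from cell import arm gives the robot as it stands.
- The arm moves only by the tool drive_tool, never from a script. Its argument "targets" is a list of rows, each a list of 7 numbers: the turn, a rotation vector about the world's x, y, z in units of 5 degrees (1.0 is 5 degrees), then the shift along the world's x, y, z in units of 40 mm (1.0 is 40 mm), then the opening, from 0 (shut) to 1 (fully open). In form: [[wx, wy, wz, dx, dy, dz, fingers], ...]. A call has 1 to 5 rows; each row is the pose to reach, as a shift and turn from the pose commanded when the call began; what a row does not reach only later rows make up. A row lasts 1/10 s, in which the tool goes at most 50 mm and 8.59 degrees, less where a joint would pass 70% of its speed; a pose out of reach is approached as far as the arm can. A call with a gripper value outside its range is refused whole. The fingers move at their own pace and stop on an object; "force" is the grip in N (left out, the last holds). Time passes only in rows, so rows that repeat a pose let the fingers close. It gives the time, the measured TCP pose, the force, the opening and the grip force at its end, in the units of the state.
- arm.observe(): the state, without advancing time (a new reading comes with each control period).
- arm.get_image(name): name is "scene" or "top"; returns a dict with "pixels" (384x512x3 uint8, red, green, blue), "intrinsics" (3x3 intrinsics, pixels), "rvec" (rotation vector, rad) and "tvec" (3), from world to camera coordinates, as OpenCV has them. Camera axes: x right, y down, z forward; pixel columns grow to the right and rows downward; lengths in m; the calibration is good to about 2 mm. A picture is of the moment at which its call begins. There is no depth.
- arm.sign_off(): hands the job in; it is judged then, once.
The state is a dict: "clock": time; "joints": joint angles; "dq": joint speeds; "joint_efforts": joint torques, N m; "position": TCP position; "ee_rot": TCP orientation; "force": force on the tool from outside, world axes, zero at the start; "ft_torque": the same for the moment, N m; "width": opening from 0.0 (shut) to 1.0 (fully open); "gripper_force": force on a finger pad.
Only numpy, scipy, OpenCV 4.12 (cv2) and the standard library are available. Lean on these libraries where they do the work, as an engineer would, in place of code of your own. Each camera call takes 0.05 s, during which the arm holds its last target. There are 200 camera calls.

## Working session

There is one attempt and no reset: what is moved stays moved. The work goes in short steps, Python scripts to look and compute and a tool call to move; the robot and the scene stay as the last step left them, time stands still between calls to the robot, and variables do not carry over. Pictures are saved under pics/ and viewed, at most 10 in all, crops included, and the job is handed in when it is done.

Besides the shell and the picture viewer there is one more tool, called after "Emit:" by a JSON object that holds its "fn" and its "kwargs", one argument or row to a line. drive_tool: Moves the arm, as the interface text tells. Its arguments: {"type":"object","properties":{"targets":{"type":"array"},"force":{"type":"number"}},"required":["targets"]}

```bash
mkdir -p pics; cat > h.py <<'E'
import numpy as np,cv2
from cell import arm
def grab(n,f=None):
    d=arm.get_image(n)
    if f: cv2.imwrite('pics/'+f,d['pixels'][:,:,::-1])
    return d
def ray(d,uv,z):
    K=np.array(d['intrinsics']);R=cv2.Rodrigues(np.array(d['rvec'],float))[0];t=np.array(d['tvec']).ravel()
    c=-R.T@t
    uv=np.atleast_2d(uv).astype(float)
    v=(R.T@np.linalg.inv(K)@np.c_[uv,np.ones(len(uv))].T).T
    return c+v*((z-c[2])/v[:,2])[:,None]
def proj(d,P):
    return cv2.projectPoints(np.atleast_2d(P).astype(float),np.array(d['rvec'],float),np.array(d['tvec'],float),np.array(d['intrinsics'],float),None)[0][:,0]
E
python3 - <<'E'
from h import *
for n in('scene','top'):
    d=grab(n,n+'0.png'); R=cv2.Rodrigues(np.array(d['rvec'],float))[0]; print(n,-R.T@np.array(d['tvec']).ravel(),np.array(d['intrinsics'])[0])
print(arm.observe())
E
```

```text
scene [ 0.21281237 -0.49452614  0.42064127] [366.19563731   0.         248.93113427]
top [0.39090217 0.26741598 1.2759934 ] [372.92814059   0.         251.6066625 ]
{'clock': 0.1, 'joints': array([-1.22159541,  0.43517876,  0.02494458,  1.57398043, -0.01160127,
        1.13400054, -0.07510842]), 'dq': array([ 0.00062407,  0.00043038, -0.0007343 , -0.00085991, -0.0003487 ,
       -0.00086837, -0.00114723]), 'joint_efforts': array([ 4.19265896e-03, -6.69113159e+01,  9.88512039e-01, -3.15142322e+01,
       -6.05094130e-02,  3.73457756e-02,  2.73180450e-05]), 'position': array([0.27269062, 0.56184081, 0.20391725]), 'ee_rot': array([-7.03700060e-01, -3.06155606e+00,  2.21091215e-03]), 'force': array([ 0.70450939, -0.33291872, -0.42410372]), 'ft_torque': array([-0.0002557 , -0.00912921, -0.02082416]), 'gripper_force': 0.0, 'width': 0.9999746701542261}
```

View pics/top0.png

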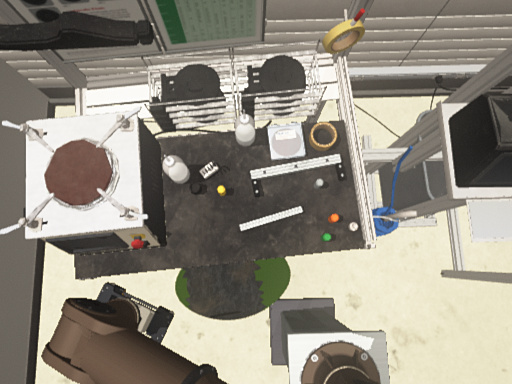

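View pics/scene0.png

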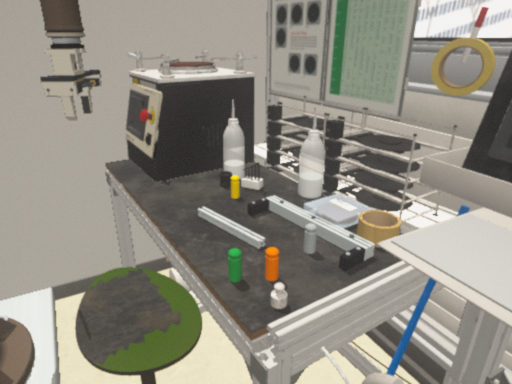

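Top view: bar from (240,228) to (302,209); fence (250,175)–(340,160), end blocks near (257,187) and (341,172), grey post (319,183), weight (353,227), green, orange and yellow decoys. The scene view agrees, with the post at (310,240). Next I'll measure these.

```bash
cat >> h.py <<'E'
def bar(d):
    im=d['pixels'].astype(int); m=((im.min(2)>110)&(im.max(2)-im.min(2)<40)).astype(np.uint8)
    return m
E
python3 - <<'E'
from h import *
d=grab('top');im=d['pixels']
c=cv2.resize(im[140:260,160:380],None,fx=3.6,fy=3.6,interpolation=cv2.INTER_CUBIC)
cv2.imwrite('pics/topcrop.png',c[:,:,::-1])
m=bar(d); m[:140]=0;m[260:]=0;m[:,:200]=0;m[:,362:]=0
n,l,s,ce=cv2.connectedComponentsWithStats(m)
for i in range(1,n):
    if s[i,4]<12: continue
    p=np.argwhere(l==i)[:,::-1].astype(np.float32)
    h=0.02 if s[i,0]<300 and s[i,1]>200 else .03
    w=ray(d,p,h)[:,:2].astype(np.float32)
    r=cv2.minAreaRect(w); print(s[i],ce[i],h,r,cv2.boxPoints(r).round(3).tolist())
s=grab('scene');im=s['pixels']
c=cv2.resize(im[180:310,190:400],None,fx=3.8,fy=3.8,interpolation=cv2.INTER_CUBIC)
cv2.imwrite('pics/scenecrop.png',c[:,:,::-1])
E
```

```text
[237 140  17   6  69] [244.66666667 141.75362319] 0.03 ((0.7920740246772766, 0.2794996500015259), (0.05579422786831856, 0.018150215968489647), 88.36051177978516) [[0.7820000052452087, 0.25200000405311584], [0.800000011920929, 0.25099998712539673], [0.8019999861717224, 0.3070000112056732], [0.7839999794960022, 0.30799999833106995]]
[269 140  37  20 658] [286.2781155  148.82978723] 0.03 ((0.7627520561218262, 0.13446229696273804), (0.12468855828046799, 0.06847154349088669), 88.36088562011719) [[0.7269999980926514, 0.0729999989271164], [0.7950000166893005, 0.07100000232458115], [0.7990000247955322, 0.19599999487400055], [0.7300000190734863, 0.1979999989271164]]
[348 140  14  86 647] [356.68006182 169.50386399] 0.03 ((0.6433266401290894, -0.0911322683095932), (0.045246921479701996, 0.2964882254600525), 85.61763763427734) [[0.49399998784065247, -0.10199999809265137], [0.7889999747276306, -0.125], [0.7929999828338623, -0.07999999821186066], [0.4970000088214874, -0.05700000002980232]]
[250 154  92  25 859] [295.17811409 166.06984866] 0.03 ((0.702791154384613, 0.10819348692893982), (0.0333994
[... 1194 characters left out ...]
5090000033378601, 0.3089999854564667]]
[349 222   9   9  69] [353. 226.] 0.03 ((0.4913902282714844, -0.07352641224861145), (0.02737005613744259, 0.02667347341775894), 88.3646240234375) [[0.4779999852180481, -0.08699999749660492], [0.5040000081062317, -0.08799999952316284], [0.5049999952316284, -0.05999999865889549], [0.4779999852180481, -0.05900000035762787]]
[285 248  77  12 566] [330.22084806 255.41166078] 0.02 ((0.4040397107601166, 0.030221253633499146), (0.2533216178417206, 0.03597817197442055), 88.36749267578125) [[0.38199999928474426, -0.09600000083446503], [0.4180000126361847, -0.09700000286102295], [0.4259999990463257, 0.15600000321865082], [0.38999998569488525, 0.15700000524520874]]
```

View pics/topcrop.png

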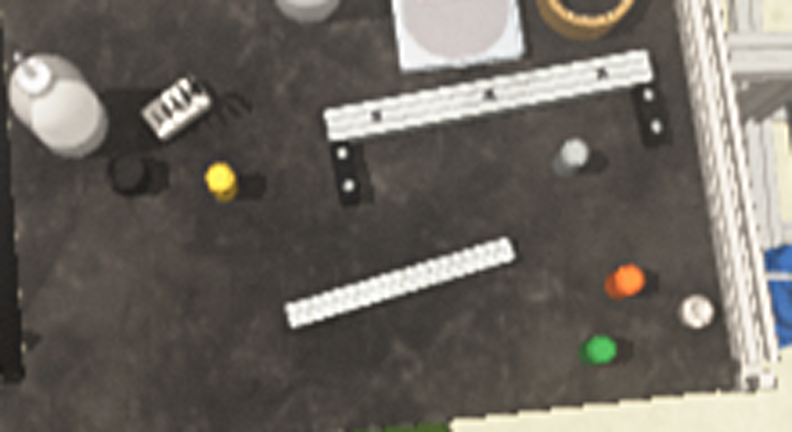

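View pics/scenecrop.png

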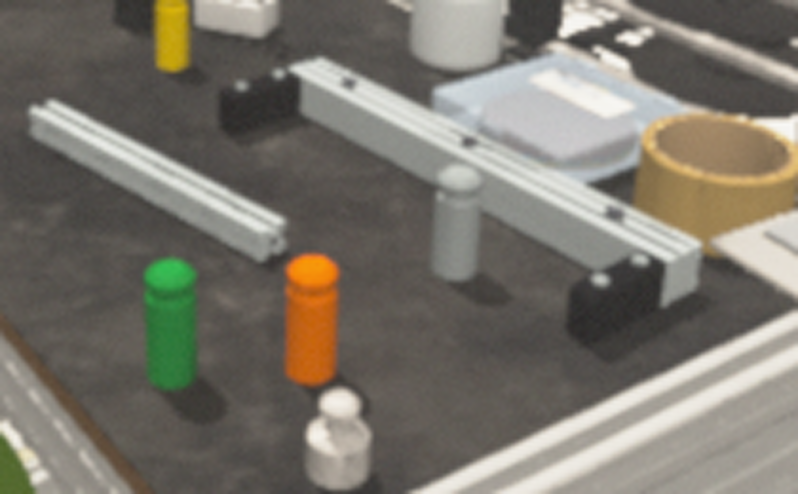

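The measurements fit the given sizes:

| Item | Measured |
|---|---|
| Fence length | 316 mm |
| Post position (bay y) | −60 mm |
| Bar length | 221 mm |

- **Bay:** origin about (0.629, 0.096), yaw 9.4°.
- **Bar:** centre (0.528, 0.199), yaw 15.4°.

The plan has three pushes:
1. Push the front face with both open fingers, turning the bar to 18° relative to the bay.
2. Slide it along its axis, pushing on the left end.
3. Push the left end in.

Emit:
{"fn": "drive_tool", "kwargs": {
  "targets": [
    [0,0,1.65,0.55,-0.93,0,1],
    [0,0,3.3,1.1,-1.86,0,1],
    [0,0,4.95,1.65,-2.79,0,1],
    [0,0,6.6,2.2,-3.72,0,1],
    [0,0,8.25,2.75,-4.65,0,1]
  ]
}}

```text
clock: 0.7
position: [0.3835, 0.3746, 0.2046]
ee_rot: [-0.429, 3.112, -0.0]
force: [0.4, 0.6, -0.5]
width: 0.998
gripper_force: 0.0
```

Emit:
{"fn": "drive_tool", "kwargs": {
  "targets": [
    [0,0,0,0.55,-0.93,0,1],
    [0,0,0,1.1,-1.86,0,1],
    [0,0,0,1.65,-2.79,0,1],
    [0,0,0,2.2,-3.72,0,1],
    [0,0,0,2.75,-4.65,0,1]
  ]
}}

```text
clock: 1.2
position: [0.4935, 0.1886, 0.2047]
ee_rot: [-0.42, 3.113, 0.0]
force: [1.2, 0.4, -0.4]
width: 1.0
gripper_force: 0.0
```

```bash
cat >> h.py <<'E'
from scipy.spatial.transform import Rotation as Rn
O=np.array([.6288,.0959]);B=np.radians(9.44);EX=np.array([np.cos(B),np.sin(B)]);EY=np.array([-np.sin(B),np.cos(B)])
def st():
    o=arm.observe();R=Rn.from_rotvec(o['ee_rot']).as_matrix();y=R[:,1]
    print('t',round(o['clock'],2),'p',o['position'].round(4),'psi',np.degrees(np.arctan2(-y[0],y[1])).round(1),'zax',R[:,2].round(3),'F',o['force'].round(1),'w',round(o['width'],2))
    print(' bay',((o['position'][:2]-O)@np.c_[EX,EY]).round(4),'q',o['joints'].round(2)); return o
def bm(d):
    im=d['pixels'].astype(int); m=((im.min(2)>110)&(im.max(2)-im.min(2)<40)).astype(np.uint8)
    P=np.argwhere(m)[:,::-1]; w=ray(d,P,.02)[:,:2]; return P,w
E
python3 - <<'E'
from h import *
st()
d=grab('top');R=(np.array([[221,190]]));print('yellow',ray(d,R,.06))
E
```

```text
t 1.2 p [0.4935 0.1886 0.2047] psi 15.4 zax [ 0.  0. -1.] F [ 1.2  0.4 -0.4] w 1.0
 bay [-0.1183  0.1137] q [-0.49  0.28  0.03  1.81 -0.01  1.05  1.38]
yellow [[0.62050428 0.36289208 0.06      ]]
```

Emit:
{"fn": "drive_tool", "kwargs": {
  "targets": [
    [0,0,0,0,0,-1.1,1],
    [0,0,0,0,0,-2.2,1],
    [0,0,0,0,0,-3.3,1],
    [0,0,0,0,0,-4.4,1],
    [0,0,0,0,0,-4.9,1]
  ]
}}

```text
clock: 1.75
position: [0.4906, 0.1895, 0.0052]
ee_rot: [0.419, -3.109, 0.002]
force: [0.1, -0.7, -0.3]
width: 1.0
gripper_force: 0.0
```

```bash
python3 - <<'E'
from h import *
st();grab('scene','s1.png')
E
```

```text
t 1.75 p [0.4906 0.1895 0.0052] psi 15.4 zax [-0.004 -0.002 -1.   ] F [ 0.1 -0.7 -0.3] w 1.0
 bay [-0.121  0.115] q [-0.48  0.54  0.01  2.01 -0.01  0.6   1.38]
```

View pics/s1.png

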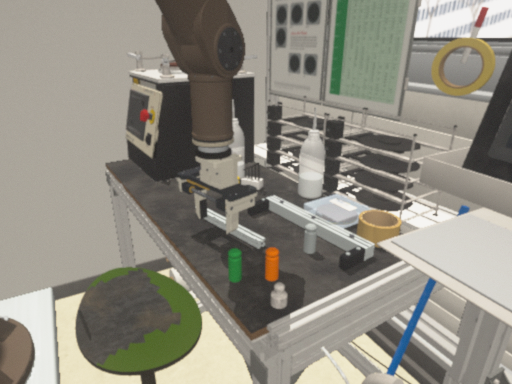

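Both fingers are down in front of the bar, with nothing touched. Now the push and turn.

Emit:
{"fn": "drive_tool", "kwargs": {
  "targets": [
    [0,0,0.05,0.17,0.05,0.05,1],
    [0,0,0.2,0.33,0.1,0.05,1],
    [0,0,0.5,0.48,0.16,0.05,1],
    [0,0,0.8,0.63,0.22,0.05,1],
    [0,0,1.1,0.78,0.29,0.05,1]
  ]
}}

```text
clock: 2.3
position: [0.5253, 0.2023, 0.0116]
ee_rot: [-0.572, 3.087, 0.001]
force: [-0.3, 0.1, 0.5]
width: 0.998
gripper_force: 0.0
```

Emit:
{"fn": "drive_tool", "kwargs": {
  "targets": [
    [0,0,0.3,0.16,0.06,0,1],
    [0,0,0.6,0.32,0.12,0,1],
    [0,0,0.9,0.48,0.18,0,1],
    [0,0,1.2,0.64,0.24,0,1],
    [0,0,1.3,0.78,0.3,0,1]
  ]
}}

```text
clock: 2.8
position: [0.5559, 0.214, 0.0106]
ee_rot: [0.745, -3.052, -0.0]
force: [-0.5, -0.1, -0.5]
width: 1.003
gripper_force: 0.0
```

```bash
python3 - <<'E'
from h import *
st();d=grab('top')
c=cv2.resize(d['pixels'][140:260,180:400],None,fx=3.6,fy=3.6,interpolation=cv2.INTER_CUBIC)
cv2.imwrite('pics/t1.png',c[:,:,::-1])
E
```

```text
t 2.8 p [0.5559 0.214  0.0106] psi 27.4 zax [-0.  0. -1.] F [-0.5 -0.1 -0.5] w 1.0
 bay [-0.0526  0.1285] q [-0.43  0.61 -0.04  1.83  0.03  0.7   1.56]
```

View pics/t1.png

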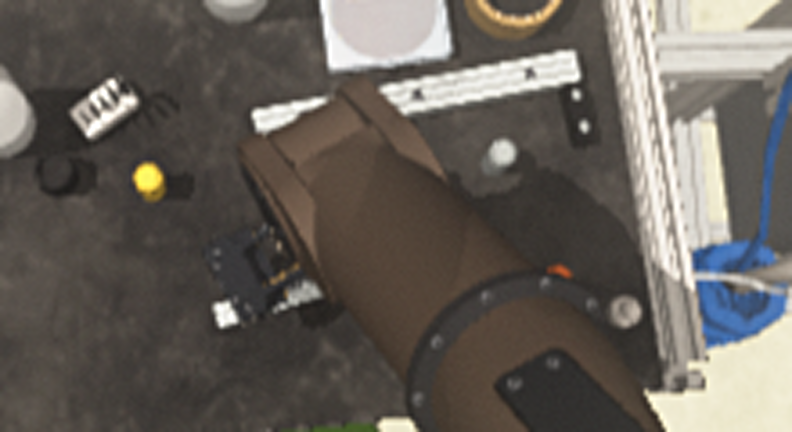

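The arm hides most of the bar here; its left end is near crop (220,315). I'll back off, rise, and move to the left-end staging pose for a clear view.

Emit:
{"fn": "drive_tool", "kwargs": {
  "targets": [
    [0,0,0,-0.45,-0.23,0,1],
    [0,0,0,-0.45,-0.23,1,0],
    [0,0,0,-0.45,-0.23,2,0],
    [0,0,-1.7,-0.45,0.5,2.5,0],
    [0,0,-3.4,-0.6,1.4,2.5,0]
  ]
}}

```text
clock: 3.35
position: [0.5346, 0.2695, 0.1145]
ee_rot: [-0.267, 3.124, 0.003]
force: [1.3, 0.8, -0.1]
width: 0.706
gripper_force: 0.0
```

Emit:
{"fn": "drive_tool", "kwargs": {
  "targets": [
    [0,0,-1.7,0,1,0,0],
    [0,0,-3.4,0,2,0,0],
    [0,0,-5.1,0,2.5,0,0],
    [0,0,-6.8,0,3,0,0],
    [0,0,-8.5,0,3,0,0]
  ]
}}

```text
clock: 3.85
position: [0.5297, 0.3941, 0.1102]
ee_rot: [-0.872, -3.017, -0.002]
force: [-0.3, -0.7, -0.5]
width: 0.264
gripper_force: 0.0
```

```bash
python3 - <<'E'
from h import *
st();d=grab('top')
c=cv2.resize(d['pixels'][140:260,180:400],None,fx=3.6,fy=3.6,interpolation=cv2.INTER_CUBIC)
cv2.imwrite('pics/t2.png',c[:,:,::-1])
E
```

```text
t 3.85 p [0.5297 0.3941 0.1102] psi -32.2 zax [-0.001  0.002 -1.   ] F [-0.3 -0.7 -0.5] w 0.26
 bay [-0.0488  0.3104] q [-0.86  0.58  0.21  1.6  -0.14  0.98  0.41]
```

View pics/t2.png

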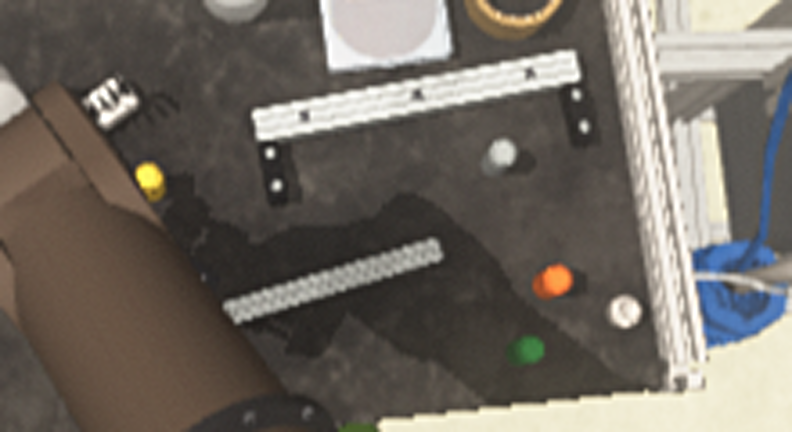

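The bar hardly moved, so the fingers must have missed it. I'll compare the projected fingertip positions with picture s1.

```bash
python3 - <<'E'
from h import *
s=grab('scene');d=grab('top')
p=np.array([.4906,.1895,.0052]);ps=np.radians(15.4);y=np.array([-np.sin(ps),np.cos(ps),0]);x=np.array([np.cos(ps),np.sin(ps),0])
for k in(.056,-.056): print('s1 tips',proj(s,[p+k*y-.0095*x,p+k*y+.0095*x,p+k*y+[0,0,.02]]).round(1).tolist())
im=cv2.imread('pics/s1.png');c=cv2.resize(im[170:260,170:290],None,fx=6,fy=6,interpolation=cv2.INTER_CUBIC);cv2.imwrite('pics/s1c.png',c)
P,w=bm(d);im=d['pixels'].astype(int)
im=d['pixels'].astype(int); m=((im.min(2)>85)&(im.max(2)-im.min(2)<40)).astype(np.uint8)
P=np.argwhere(m)[:,::-1]
k=(P[:,0]>235)&(P[:,0]<310)&(P[:,1]>200)&(P[:,1]<235);w=ray(d,P[k],.02)[:,:2].astype(np.float32);r=cv2.minAreaRect(w);print(k.sum(),r)
print(proj(s,[[.5276,.1993,.02]]))
E
```

```text
s1 tips [[198.7, 225.2], [205.1, 222.6], [201.4, 216.4]]
s1 tips [[229.3, 243.0], [235.8, 239.9], [232.4, 233.5]]
410 ((0.5290343761444092, 0.19250881671905518), (0.022682858631014824, 0.2070736289024353), 15.497599601745605)
[[229.22651398 221.21645915]]
```

View pics/s1c.png

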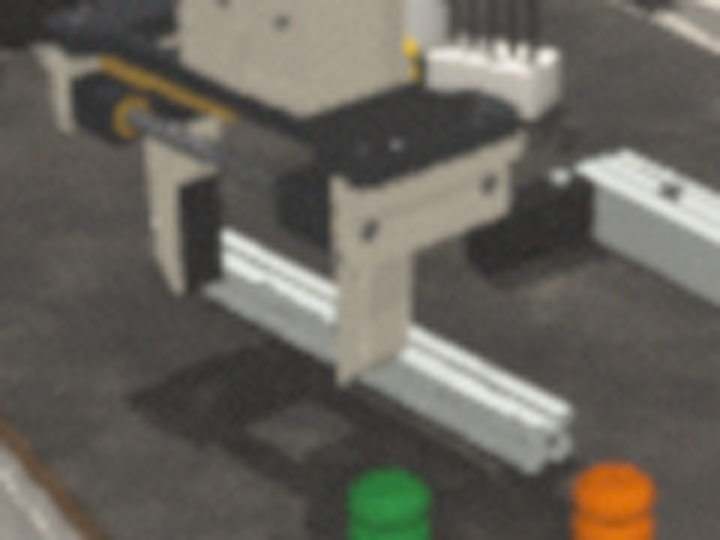

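The fingertips in s1 sit about 8 px above where the reported pose puts them, roughly 20 mm, so the fingers passed over the bar. I'll go back in front of the bar and feel for the bench.

Emit:
{"fn": "drive_tool", "kwargs": {
  "targets": [
    [0,0,1.6,-0.16,-0.85,0,1],
    [0,0,3.2,-0.32,-1.7,0,1],
    [0,0,4.8,-0.48,-2.55,0,1],
    [0,0,6.4,-0.64,-3.4,0,1],
    [0,0,8,-0.8,-4.2,0,1]
  ]
}}

```text
clock: 4.5
position: [0.4991, 0.2193, 0.1109]
ee_rot: [-0.23, 3.133, -0.001]
force: [0.6, -0.8, 0.5]
width: 0.523
gripper_force: 0.0
```

Emit:
{"fn": "drive_tool", "kwargs": {
  "targets": [
    [0,0,1.54,-0.17,-0.93,0,1],
    [0,0,1.54,-0.17,-0.93,-1,1],
    [0,0,1.54,-0.17,-0.93,-2,1],
    [0,0,1.54,-0.17,-0.93,-2.5,1],
    [0,0,1.54,-0.17,-0.93,-2.5,1]
  ]
}}

```text
clock: 5.0
position: [0.4905, 0.1828, 0.0084]
ee_rot: [0.429, -3.107, 0.003]
force: [-0.5, 0.1, 0.2]
width: 0.955
gripper_force: 0.0
```

Emit:
{"fn": "drive_tool", "kwargs": {
  "targets": [
    [0,0,0,0,0,0,1],
    [0,0,0,0,0,-0.1,1],
    [0,0,0,0,0,-0.1,1]
  ]
}}

```text
clock: 5.3
position: [0.4932, 0.1849, 0.0075]
ee_rot: [-0.426, 3.111, 0.001]
force: [-0.2, -0.4, 0.5]
width: 1.003
gripper_force: 0.0
```

```bash
python3 - <<'E'
from h import *
o=st();s=grab('scene');im=s['pixels'][:,:,::-1];c=cv2.resize(im[170:260,170:290],None,fx=6,fy=6,interpolation=cv2.INTER_CUBIC);cv2.imwrite('pics/s2c.png',c)
p=o['position'];R=Rn.from_rotvec(o['ee_rot']).as_matrix()
for k in(.056,-.056): print([((proj(s,[p+k*R[:,1]+a*R[:,0]])[0]-[170,170])*6).round() for a in(-.0095,.0095)])
E
```

```text
t 5.3 p [0.4932 0.1849 0.0075] psi 15.6 zax [ 0.002  0.001 -1.   ] F [-0.2 -0.4  0.5] w 1.0
 bay [-0.1192  0.1101] q [-0.47  0.53  0.01  2.01 -0.01  0.6   1.39]
[array([220., 314.]), array([182., 329.])]
[array([407., 418.]), array([368., 436.])]
```

View pics/s2c.png

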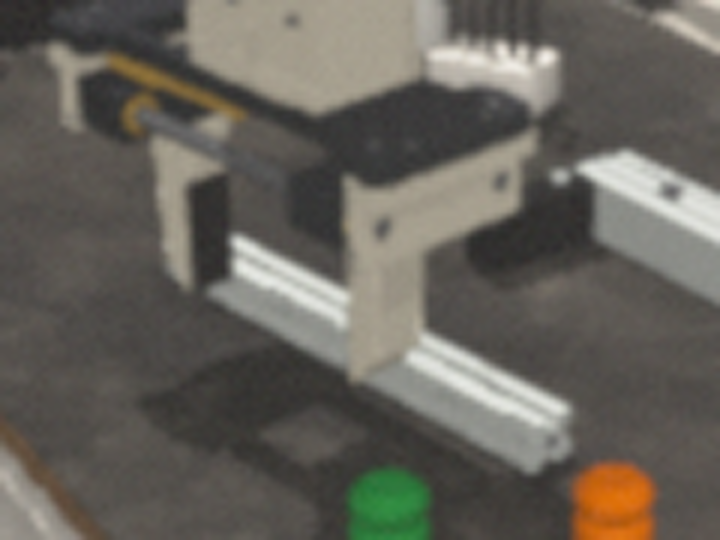

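The tips appear about 24 mm higher than reported (corner at crop (358,380), predicted (368,436)). I'll lower in small steps and watch the force.

Emit:
{"fn": "drive_tool", "kwargs": {
  "targets": [
    [0,0,0,0,0,-0.1,1],
    [0,0,0,0,0,-0.2,1],
    [0,0,0,0,0,-0.3,1],
    [0,0,0,0,0,-0.3,1]
  ]
}}

```text
clock: 5.75
position: [0.492, 0.1845, -0.006]
ee_rot: [0.425, -3.112, 0.001]
force: [-0.3, -0.3, -0.1]
width: 0.998
gripper_force: 0.0
```

Emit:
{"fn": "drive_tool", "kwargs": {
  "targets": [
    [0,0,0,0,0,-0.1,1],
    [0,0,0,0,0,-0.1,1]
  ]
}}

```text
clock: 5.95
position: [0.4922, 0.1846, -0.0098]
ee_rot: [0.425, -3.112, 0.0]
force: [-0.1, 0.1, -0.3]
width: 1.002
gripper_force: 0.0
```

```bash
python3 - <<'E'
from h import *
o=st();s=grab('scene');im=s['pixels'][:,:,::-1];c=cv2.resize(im[170:260,170:290],None,fx=6,fy=6,interpolation=cv2.INTER_CUBIC);cv2.imwrite('pics/s3c.png',c)
E
```

```text
t 5.95 p [ 0.4922  0.1846 -0.0098] psi 15.6 zax [-0.001 -0.    -1.   ] F [-0.1  0.1 -0.3] w 1.0
 bay [-0.1202  0.1099] q [-0.47  0.56  0.01  2.02 -0.01  0.56  1.39]
```

No contact at z = −0.010, which confirms the offset. I'll keep going down gently.

Emit:
{"fn": "drive_tool", "kwargs": {
  "targets": [
    [0,0,0,0,0,-0.07,1],
    [0,0,0,0,0,-0.07,1]
  ]
}}

```text
clock: 6.2
position: [0.4924, 0.1846, -0.0124]
ee_rot: [0.425, -3.112, 0.0]
force: [-1.7, -1.0, -0.7]
width: 1.001
gripper_force: 0.0
```

Emit:
{"fn": "drive_tool", "kwargs": {
  "targets": [
    [0,0,0,0,0,-0.06,1],
    [0,0,0,0,0,-0.06,1]
  ]
}}

```text
clock: 6.4
position: [0.4924, 0.1846, -0.0148]
ee_rot: [0.425, -3.112, 0.0]
force: [0.2, -0.0, 0.1]
width: 0.999
gripper_force: 0.0
```

Emit:
{"fn": "drive_tool", "kwargs": {
  "targets": [
    [0,0,0,0,0,-0.05,1],
    [0,0,0,0,0,-0.05,1]
  ]
}}

```text
clock: 6.6
position: [0.4923, 0.1846, -0.0168]
ee_rot: [0.425, -3.112, 0.0]
force: [-0.5, 0.4, 0.1]
width: 0.999
gripper_force: 0.0
```

The tips are now about 7 mm above the bench, a good pushing height. I'll repeat the push and turn.

Emit:
{"fn": "drive_tool", "kwargs": {
  "targets": [
    [0,0,0,0.16,0.05,0,1],
    [0,0,0.2,0.31,0.1,0,1],
    [0,0,0.5,0.46,0.16,0,1],
    [0,0,0.8,0.61,0.23,0,1],
    [0,0,1.1,0.76,0.31,0,1]
  ]
}}

```text
clock: 7.1
position: [0.5231, 0.197, -0.0167]
ee_rot: [0.577, -3.087, 0.0]
force: [-2.2, -0.9, 1.5]
width: 1.001
gripper_force: 1.1
```

```bash
python3 - <<'E'
from h import *
o=st();s=grab('scene');im=s['pixels'][:,:,::-1];c=cv2.resize(im[170:260,170:290],None,fx=6,fy=6,interpolation=cv2.INTER_CUBIC);cv2.imwrite('pics/s4c.png',c)
E
```

```text
t 7.1 p [ 0.5231  0.197  -0.0167] psi 21.2 zax [-0.001 -0.    -1.   ] F [-2.2 -0.9  1.5] w 1.0
 bay [-0.0877  0.117 ] q [-0.44  0.61 -0.02  1.94  0.02  0.6   1.47]
```

View pics/s4c.png

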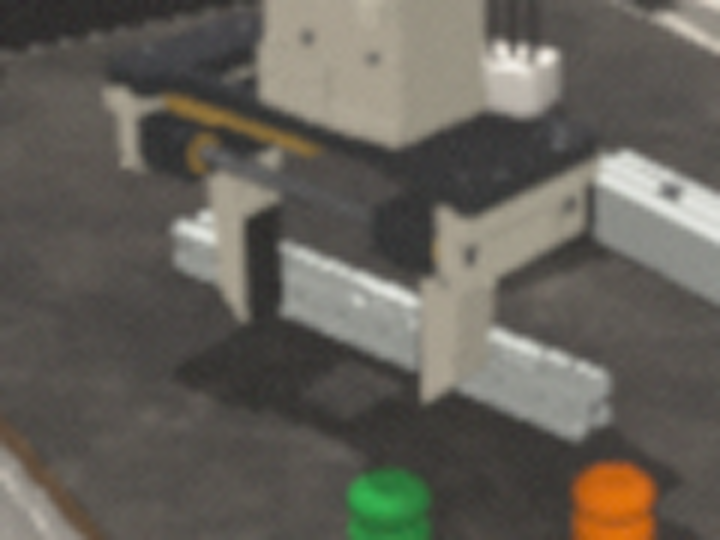

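The bar is moving with both fingers in contact, left end at crop (190,240) and right end at (590,410). That was the tenth picture, so from here I work from numbers only.

Emit:
{"fn": "drive_tool", "kwargs": {
  "targets": [
    [0,0,0.3,0.16,0.08,0,1],
    [0,0,0.6,0.32,0.17,0,1],
    [0,0,0.9,0.48,0.26,0,1],
    [0,0,1.25,0.64,0.35,0,1],
    [0,0,1.25,0.75,0.4,0,1]
  ]
}}

```text
clock: 7.65
position: [0.5537, 0.2137, -0.0166]
ee_rot: [-0.744, 3.052, 0.001]
force: [-0.3, 0.4, 1.1]
width: 1.004
gripper_force: 0.6
```

Emit:
{"fn": "drive_tool", "kwargs": {
  "targets": [
    [0,0,0,0,0,0,1],
    [0,0,0,-0.45,-0.23,0,1],
    [0,0,0,-0.5,-0.25,0.5,1],
    [0,0,0,-0.5,-0.25,1.5,1],
    [0,0,0,-0.5,-0.25,2.5,1]
  ]
}}

```text
clock: 8.15
position: [0.5322, 0.2028, 0.0842]
ee_rot: [0.741, -3.052, 0.0]
force: [0.8, 0.1, -0.7]
width: 0.996
gripper_force: 0.0
```

Emit:
{"fn": "drive_tool", "kwargs": {
  "targets": [
    [0,0,-1.7,0,1,0.5,0],
    [0,0,-3.4,0,2,0.5,0],
    [0,0,-5.1,0,3,0.5,0],
    [0,0,-6.8,0,4,0.5,0],
    [0,0,-8.5,0,4.5,0.5,0]
  ]
}}

```text
clock: 8.65
position: [0.5315, 0.388, 0.1036]
ee_rot: [-0.419, -3.113, -0.004]
force: [0.1, 0.5, 0.1]
width: 0.613
gripper_force: 0.0
```

```bash
cat >> h.py <<'E'
def findbar(d,thr=85,dbg=True):
    """bar top from a colour mask; rays onto z=.02; only the bench in front of/in the bay, fence and post excluded"""
    im=d['pixels'].astype(int); m=((im.min(2)>thr)&(im.max(2)-im.min(2)<40))
    P=np.argwhere(m)[:,::-1]; w=ray(d,P,.02)[:,:2]; b=(w-O)@np.c_[EX,EY]
    k=(b[:,0]>-.2)&(b[:,0]<.056)&(b[:,1]>-.14)&(b[:,1]<.30)
    q=np.zeros(m.shape,np.uint8);q[P[k][:,1],P[k][:,0]]=1
    n,l,s,c=cv2.connectedComponentsWithStats(q)
    for i in range(1,n):
        if s[i,4]<30: continue
        p=np.argwhere(l==i)[:,::-1]; b=((ray(d,p,.02)[:,:2]-O)@np.c_[EX,EY]).astype(np.float32)
        r=cv2.minAreaRect(b); bx=cv2.boxPoints(r); bx=bx[np.argsort(bx[:,1])]
        R_,L_=bx[:2].mean(0),bx[2:].mean(0);v=L_-R_
        print('n',s[i,4],'size',np.round(r[1],3),'right',R_.round(4),'left',L_.round(4),'yaw',np.degrees(np.arctan2(-v[0],v[1])).round(1))
E
python3 - <<'E'
from h import *
st();d=grab('top');findbar(d)
E
```

```text
t 8.65 p [0.5315 0.388  0.1036] psi -15.3 zax [ 0.     0.003 -1.   ] F [0.1 0.5 0.1] w 0.61
 bay [-0.0481  0.3041] q [-0.8   0.58  0.13  1.61 -0.09  0.96  0.67]
n 75 size [0.028 0.038] right [ 0.0102 -0.0829] left [ 0.     -0.0463] yaw 15.5
n 382 size [0.025 0.19 ] right [-0.0001  0.0315] left [-0.0595  0.2123] yaw 18.2
```

Bar yaw is 18.2° relative to the bay and its right end is at the mouth (0, 31 mm), as planned. Next, the left-end pushing pose with closed fingers.

Emit:
{"fn": "drive_tool", "kwargs": {
  "targets": [
    [0,0,-1.6,-0.2,-0.2,0,0],
    [0,0,-3.2,-0.4,-0.5,0,0],
    [0,0,-4.8,-0.65,-0.88,0,0],
    [0,0,-6.4,-0.65,-0.88,0,0],
    [0,0,-8,-0.65,-0.88,0,0]
  ]
}}

```text
clock: 9.2
position: [0.5067, 0.3471, 0.1037]
ee_rot: [1.464, 2.78, 0.0]
force: [0.1, 0.5, 1.0]
width: 0.136
gripper_force: 0.0
```

Emit:
{"fn": "drive_tool", "kwargs": {
  "targets": [
    [0,0,-1.42,0,0,0,0],
    [0,0,-1.42,0,0,0,0],
    [0,0,-1.42,0,0,0,0]
  ]
}}

```text
clock: 9.5
position: [0.5068, 0.3478, 0.1035]
ee_rot: [1.619, 2.692, 0.0]
force: [-0.5, -0.2, 0.1]
width: 0.004
gripper_force: 0.0
```

```bash
python3 - <<'E'
from h import *
st();d=grab('top');findbar(d)
s=grab('scene');print(proj(s,[[.421,.309,0],[.40,.35,.05]]).round())
im=s['pixels'].astype(int)
m=((im[:,:,0]-im[:,:,2]>20)&(im.max(2)<130)).astype(np.uint8)
n,l,t,c=cv2.connectedComponentsWithStats(m)
for i in range(1,n):
    if t[i,4]>25: print(t[i],c[i].round(), 'world z0',ray(s,[[c[i][0],t[i,1]+t[i,3]]],0)[0].round(3))
E
```

```text
t 9.5 p [0.5068 0.3478 0.1035] psi -62.1 zax [ 0. -0. -1.] F [-0.5 -0.2  0.1] w 0.0
 bay [-0.079   0.2685] q [-0.93  0.53  0.35  1.74 -0.22  0.91 -0.  ]
n 76 size [0.028 0.038] right [ 0.0102 -0.0829] left [ 0.     -0.0463] yaw 15.5
n 380 size [0.026 0.18 ] right [-0.0002  0.0314] left [-0.0556  0.2025] yaw 17.9
[[172. 220.]
 [157. 197.]]
[173  19  15   5  49] [180.  21.] world z0 [ -5.343 -17.321   0.   ]
[ 171   25   36   54 1055] [187.  52.] world z0 [1.49  3.292 0.   ]
[439  47  22  31 110] [445.  60.] world z0 [3.897 2.077 0.   ]
[190 122  24  18 102] [198. 129.] world z0 [0.746 0.983 0.   ]
[106 165  16  19  49] [113. 174.] world z0 [ 0.333  0.623 -0.   ]
[123 185 146 155 852] [204. 279.] world z0 [ 0.348 -0.094  0.   ]
[ 82 267  56  37 395] [107. 279.] world z0 [0.232 0.058 0.   ]
[  97  269  105  103 4048] [162. 332.] world z0 [ 0.276 -0.121  0.   ]
[  0 319  33  65 590] [ 10. 358.] world z0 [ 0.095 -0.045  0.   ]
```

Emit:
{"fn": "drive_tool", "kwargs": {
  "targets": [
    [0,0,0,0,0,-0.9,0],
    [0,0,0,0,0,-1.8,0],
    [0,0,0,0,0,-2.6,0],
    [0,0,0,0,0,-3.0,0],
    [0,0,0,0,0,-3.0,0]
  ]
}}

```text
clock: 10.1
position: [0.5056, 0.3468, -0.0185]
ee_rot: [-1.623, -2.688, 0.006]
force: [-0.8, -0.6, 0.4]
width: 0.011
gripper_force: 0.0
```

Emit:
{"fn": "drive_tool", "kwargs": {
  "targets": [
    [0,0,0,0.12,-0.22,0,0],
    [0,0,0,0.23,-0.44,0,0],
    [0,0,0,0.35,-0.66,0,0],
    [0,0,0,0.46,-0.89,0,0],
    [0,0,0,0.58,-1.11,0,0]
  ]
}}

```text
clock: 10.6
position: [0.5309, 0.3031, -0.0157]
ee_rot: [1.625, 2.689, 0.002]
force: [-1.2, 2.9, 1.8]
width: 0.006
gripper_force: 1.4
```

```bash
python3 - <<'E'
from h import *
st();d=grab('top');findbar(d)
E
```

```text
t 10.6 p [ 0.5309  0.3031 -0.0157] psi -62.3 zax [ 0.001  0.001 -1.   ] F [-1.2  2.9  1.8] w 0.01
 bay [-0.0626  0.2205] q [-0.79  0.68  0.28  1.83 -0.28  0.68  0.13]
n 75 size [0.024 0.04 ] right [ 0.0147 -0.0817] left [-0.0074 -0.0483] yaw 33.5
n 322 size [0.025 0.153] right [ 0.0114 -0.0012] left [-0.0366  0.1436] yaw 18.3
```

The axial push works: the right end moved 35 mm and the yaw held at 18.3°. Continuing.

Emit:
{"fn": "drive_tool", "kwargs": {
  "targets": [
    [0,0,0,0.13,-0.24,0,0],
    [0,0,0,0.25,-0.49,0,0],
    [0,0,0,0.38,-0.73,0,0],
    [0,0,0,0.51,-0.97,0,0],
    [0,0,0,0.64,-1.22,0,0]
  ]
}}

```text
clock: 11.15
position: [0.5561, 0.2538, -0.0166]
ee_rot: [-1.625, -2.689, 0.0]
force: [-1.4, 3.1, 1.7]
width: 0.006
gripper_force: 1.5
```

```bash
python3 - <<'E'
from h import *
st();d=grab('top');findbar(d)
E
```

```text
t 11.15 p [ 0.5561  0.2538 -0.0166] psi -62.3 zax [-0. -0. -1.] F [-1.4  3.1  1.7] w 0.01
 bay [-0.0459  0.1677] q [-0.7   0.68  0.27  1.83 -0.27  0.68  0.21]
n 271 size [0.025 0.13 ] right [ 0.0277 -0.054 ] left [-0.0128  0.069 ] yaw 18.2
n 76 size [0.027 0.04 ] right [ 0.0138 -0.0824] left [-0.0085 -0.049 ] yaw 33.6
```

Emit:
{"fn": "drive_tool", "kwargs": {
  "targets": [
    [0,0,0,0.13,-0.24,0,0],
    [0,0,0,0.25,-0.49,0,0],
    [0,0,0,0.38,-0.73,0,0],
    [0,0,0,0.51,-0.97,0,0],
    [0,0,0,0.61,-1.16,0,0]
  ]
}}

```text
clock: 11.7
position: [0.5807, 0.2067, -0.0167]
ee_rot: [1.626, 2.688, -0.001]
force: [-0.2, 0.4, -0.9]
width: -0.0
gripper_force: 0.4
```

```bash
python3 - <<'E'
from h import *
st();d=grab('top');findbar(d)
E
```

```text
t 11.7 p [ 0.5807  0.2067 -0.0167] psi -62.3 zax [ 0.    -0.001 -1.   ] F [-0.2  0.4 -0.9] w -0.0
 bay [-0.0293  0.1171] q [-0.61  0.68  0.27  1.81 -0.27  0.68  0.29]
n 280 size [0.05 0.11] right [ 0.0328 -0.1098] left [-0.0014 -0.0055] yaw 18.2
```

The right end is behind the post at about (44, −105) in the bay frame. Now I'll retreat, rise, open the fingers and turn to square up in front of the left part.

Emit:
{"fn": "drive_tool", "kwargs": {
  "targets": [
    [0,0,0,-0.23,0.44,0,0],
    [0,0,0,-0.23,0.44,0.4,0],
    [0,0,0,-0.23,0.44,1.4,0],
    [0,0,0,-0.23,0.44,2.5,0],
    [0,0,1.6,-0.5,0.1,2.5,1]
  ]
}}

```text
clock: 12.25
position: [0.5651, 0.2149, 0.0902]
ee_rot: [1.427, 2.791, 0.014]
force: [-0.5, -0.5, -0.1]
width: 0.049
gripper_force: 0.0
```

Emit:
{"fn": "drive_tool", "kwargs": {
  "targets": [
    [0,0,1.6,0,-0.5,0,1],
    [0,0,3.2,0,-1,0,1],
    [0,0,4.8,0,-1.5,0,1],
    [0,0,6.4,-0.03,-1.94,0,1],
    [0,0,8,-0.03,-1.94,0,1]
  ]
}}

```text
clock: 12.75
position: [0.5595, 0.1304, 0.0847]
ee_rot: [0.388, 3.116, -0.003]
force: [0.1, -1.0, -0.3]
width: 0.478
gripper_force: 0.0
```

Emit:
{"fn": "drive_tool", "kwargs": {
  "targets": [
    [0,0,1.6,0,0,0,1],
    [0,0,3.2,0,0,0,1],
    [0,0,4.75,0,0,0,1],
    [0,0,4.75,0,0,0,1],
    [0,0,4.75,0,0,0,1]
  ]
}}

```text
clock: 13.25
position: [0.5593, 0.1341, 0.0842]
ee_rot: [-0.252, 3.131, -0.0]
force: [0.1, 1.1, -0.6]
width: 0.911
gripper_force: 0.0
```

```bash
python3 - <<'E'
from h import *
st();d=grab('top');findbar(d);findbar(d,110)
E
```

```text
t 13.25 p [0.5593 0.1341 0.0842] psi 9.2 zax [ 0.001 -0.    -1.   ] F [ 0.1  1.1 -0.6] w 0.91
 bay [-0.0623  0.0491] q [-0.33  0.48 -0.    1.83  0.    0.83  1.4 ]
n 63 size [0.084 0.03 ] right [-0.0777  0.0353] left [0.0001 0.067 ] yaw -67.8
```

Emit:
{"fn": "drive_tool", "kwargs": {
  "targets": [
    [0,0,0,0,0,-0.9,1],
    [0,0,0,0,0,-1.7,1],
    [0,0,0,0,0,-2.3,1],
    [0,0,0,0,0,-2.5,1],
    [0,0,0,0,0,-2.5,1]
  ]
}}

```text
clock: 13.8
position: [0.5583, 0.1344, -0.0172]
ee_rot: [0.257, -3.129, 0.001]
force: [0.0, 0.0, -0.3]
width: 1.003
gripper_force: 0.0
```

Emit:
{"fn": "drive_tool", "kwargs": {
  "targets": [
    [0,0,0,0.18,0.03,0,1],
    [0,0,0,0.36,0.06,0,1],
    [0,0,0,0.54,0.09,0,1],
    [0,0,0,0.72,0.12,0,1],
    [0,0,0,0.9,0.15,0,1]
  ]
}}

```text
clock: 14.3
position: [0.5957, 0.141, -0.0162]
ee_rot: [-0.259, 3.13, 0.0]
force: [-0.5, 0.5, 0.6]
width: 0.997
gripper_force: 0.5
```

```bash
python3 - <<'E'
from h import *
st();d=grab('top');findbar(d);findbar(d,110)
E
```

```text
t 14.3 p [ 0.5957  0.141  -0.0162] psi 9.5 zax [ 0.  0. -1.] F [-0.5  0.5  0.6] w 1.0
 bay [-0.0252  0.0499] q [-0.32  0.66 -0.01  1.81  0.01  0.67  1.41]
n 43 size [0.023 0.023] right [0.002  0.0681] left [-0.001   0.0908] yaw 7.5
n 33 size [0.019 0.019] right [0.     0.0698] left [-0.001  0.089] yaw 3.2
```

Emit:
{"fn": "drive_tool", "kwargs": {
  "targets": [
    [0,0,0,0.15,0.03,0,1],
    [0,0,0,0.3,0.05,0,1],
    [0,0,0,0.45,0.08,0,1],
    [0,0,0,0.58,0.1,0,1]
  ]
}}

```text
clock: 14.75
position: [0.6187, 0.1448, -0.0166]
ee_rot: [-0.259, 3.131, 0.0]
force: [-0.8, 0.7, -0.1]
width: 1.001
gripper_force: 0.4
```

Emit:
{"fn": "drive_tool", "kwargs": {
  "targets": [
    [0,0,0,0.1,0.02,0,1],
    [0,0,0,0.2,0.03,0,1],
    [0,0,0,0.3,0.05,0,1],
    [0,0,0,0.3,0.05,0,1]
  ]
}}

```text
clock: 15.15
position: [0.6306, 0.1466, -0.0166]
ee_rot: [-0.259, 3.131, -0.0]
force: [0.1, -0.3, -0.4]
width: 0.999
gripper_force: 0.0
```

Now I'll withdraw straight back, rise, and clear the view.

Emit:
{"fn": "drive_tool", "kwargs": {
  "targets": [
    [0,0,0,-0.5,-0.08,0,1],
    [0,0,0,-1.2,-0.2,0,1],
    [0,0,0,-1.6,-0.27,0.6,1],
    [0,0,0,-1.6,-0.27,1.8,1],
    [0,0,0,-1.6,-0.27,3,1]
  ]
}}

```text
clock: 15.65
position: [0.565, 0.1356, 0.1043]
ee_rot: [0.259, -3.129, 0.001]
force: [0.8, 0.3, 0.2]
width: 0.999
gripper_force: 0.0
```

Emit:
{"fn": "drive_tool", "kwargs": {
  "targets": [
    [0,0,0,-0.3,1,0.5,1],
    [0,0,0,-0.6,2,1,1],
    [0,0,0,-0.9,3,1,1],
    [0,0,0,-1.2,4,1,1],
    [0,0,0,-1.5,5,1,1]
  ]
}}

```text
clock: 16.15
position: [0.5058, 0.3375, 0.144]
ee_rot: [-0.259, 3.13, 0.001]
force: [0.7, -0.9, -0.0]
width: 0.997
gripper_force: 0.0
```

```bash
python3 - <<'E'
from h import *
st();d=grab('top');findbar(d);findbar(d,110);print(proj(d,[list(O+.03*EX+.0*EY)+[.02]]))
# profile of brightness along bay x at several y
g=d['pixels'].mean(2).astype(np.float32)
for y in(.12,.11,.1,.08,.05,0,-.03,-.09,-.1,-.11,-.12,-.13):
    xs=np.arange(-.02,.066,.004);p=proj(d,np.array([list(O+x*EX+y*EY)+[.02] for x in xs])).astype(np.float32)
    print(y,cv2.remap(g,p[None,:,0],p[None,:,1],1)[0].astype(int))
E
```

```text
t 16.15 p [0.5058 0.3375 0.144 ] psi 9.4 zax [ 0.001  0.001 -1.   ] F [ 0.7 -0.9 -0. ] w 1.0
 bay [-0.0817  0.2585] q [-0.65  0.46 -0.04  1.69  0.02  0.99  1.04]
n 569 size [0.225 0.059] right [ 0.0145 -0.1192] left [0.022  0.1059] yaw -1.9
n 494 size [0.22  0.051] right [ 0.0184 -0.117 ] left [0.0193 0.1031] yaw -0.2
[[297.87453406 179.1845392 ]]
0.12 [ 67  69  70  72  73  81  87  96  99 100  97  91  86  84  80  77  78  79
  73  76 119 206]
0.11 [ 69  69  70  72  79  79  77  79  79  77  80  85  79  72  71  73  74  73
  71  72 120 228]
0.1 [ 69  70  75  83  86  80  73  72  72  76 141 223 242 234 244 228 146  77
  68  73 117 209]
0.08 [ 62  63  67  71  74  77  75  73  73  74 138 223 235 228 243 242 160  71
  65  79 117 218]
0.05 [ 68  69  69  70  72  72  74  76  73  77 145 237 241 209 212 220 127  72
  72  80 137 220]
0 [ 76  79  79  75  70  71  72  75  73  66 119 221 239 232 229 208 112  73
  76  79 114 216]
-0.03 [ 75  75  76  77  79  76  78  77  76  77 136 222 235 228 241 238 152  85
  78  84 123 204]
-0.09 [ 78  64  59  61  61  59  63  75  75  70 123 223 233 229 238 223 129  78
  80  85 109 219]
-0.1 [ 77  77  75  70  71  75  77  79  79  86 153 233 244 215 220 222 130  78
  77  84 134 212]
-0.11 [ 74  73  76  76  75  76  79  82  81  81 139 228 240 232 232 214 124  78
  73  76 112 220]
-0.12 [ 69  72  72  73  69  69  72  77  79  75  80  99  85  83  92  97  79  75
  74  82 131 213]
-0.13 [ 69  70  68  70  73  73  74  78  79  81  80  76  75  74  73  75  75  73
  72  76 120 225]
```

The bar lies square in the bay at x ≈ 21–43 mm, y ≈ −117 to 103 mm, behind the post line (12.5 mm). I'll do a quick bystander check, then hand in.

```bash
python3 - <<'E'
from h import *
d=grab('top');a=cv2.imread('pics/top0.png')[:,:,::-1].astype(int);b=d['pixels'].astype(int)
for n,(u,v) in dict(weight=(353,226),orange=(334,218),green=(327,237),tape=(323,135),box=(286,142),post=(319,183)).items():
    s=np.s_[v-9:v+9,u-9:u+9];print(n,np.abs(a[s]-b[s]).mean().round(1))
s=grab('scene')['pixels'].astype(int);a=cv2.imread('pics/scene0.png')[:,:,::-1].astype(int)
for n,(u,v) in dict(yellow=(235,187),hex=(252,183),loupe=(226,180)).items():
    k=np.s_[v-7:v+7,u-7:u+7];print(n,np.abs(a[k]-s[k]).mean().round(1))
E
```

```text
weight 3.9
orange 13.5
green 23.6
tape 1.6
box 1.0
post 40.0
yellow 2.2
hex 1.4
loupe 2.0
```

```bash
python3 - <<'E'
from h import *
for n in('top','scene'):
    for im in(cv2.imread(f'pics/{n}0.png'),grab(n)['pixels'][:,:,::-1]):
        h=cv2.cvtColor(np.ascontiguousarray(im),cv2.COLOR_BGR2HSV)
        for c,(lo,hi) in dict(green=(50,75),orange=(5,16)).items():
            m=cv2.inRange(h,(lo,170,60),(hi,255,255))
            m[:170]=0;m[300:]=0;m[:,:200]=0;m[:,380:]=0
            p=np.argwhere(m);print(n,c,len(p),np.median(p,0) if len(p) else '')
E
python3 -c "
from cell import arm
print(arm.observe()['clock'])"
```

```text
top green 0 
top orange 68 [218. 333.]
top green 0 
top orange 54 [218. 334.]
scene green 53 [252. 233.]
scene orange 372 [265. 272.]
scene green 33 [258. 235.]
scene orange 413 [264. 271.]
16.4
```

```bash
python3 - <<'E'
from h import *
for n in('top','scene'):
    for im in(cv2.imread(f'pics/{n}0.png').astype(int),grab(n)['pixels'][:,:,::-1].astype(int)):
        m=(im[:,:,1]-im[:,:,2]>25)&(im[:,:,1]-im[:,:,0]>15); m[:200]=0;m[290:]=0;m[:,:215]=0;m[:,350:]=0
        if n=='top': m[:,:310]=0; m[250:]=0
        p=np.argwhere(m);print(n,len(p),p.min(0),p.max(0),p.mean(0).round(1))
E
cat > /dev/null; python3 -c "print()"
```

```text
top 65 [233 321] [240 330] [236.8 325.6]
top 52 [233 323] [240 330] [236.6 326.5]
scene 447 [248 228] [282 241] [264.5 234.6]
scene 452 [248 228] [282 241] [264.9 234.5]
```

The decoys and bystanders checked are where they were; the differences were only shadow. Handing in.

```bash
python3 -c "
from cell import arm
print(arm.sign_off())"
```

```text
the job is handed in; nothing more can be done
None
```

The bar lies flat and square in the bay, behind the post and the end blocks' front ends, with the hand clear, and the job was handed in at about 16 s; the dropper was never located, but every other bystander and decoy checked had not moved.

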